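Set the tortilla press's thickness dial and work its sprung lever

TASK

Get the tortilla press ready for the next batch: first turn its thickness dial so that the pointer stands on the long mark, then push the lever down until the plates are fully closed and keep it there for a second. Then let the lever come all the way back up slowly, staying with it so that it never springs up by itself, let go of it, and leave the dial on its mark and the other things on the table where they are.

Things in the scene. Friction and masses are not known exactly. Their poses are not given: they have to be found in the camera images.
- press: cast aluminium tortilla press fixed to the table. Origin: centre of the base's underside; +x runs from the lever's ball end (front, towards the robot) to the hinge (back), z up. Base 270 x 240 mm, 22 mm high, with a round lower plate 200 mm across, top at 30 mm. A block with a sloped face that carries the thickness dial stands beside it, on its left (+y)
- dial_face (a point): centre of the sloped face, under the dial, at (-35, 185, 55) mm in the press's frame. z is the face's outward normal, (-0.462, 0, 0.887) in the press's frame: leaning 0.48 rad (27 deg) from vertical towards the front; x runs up the slope, y as the press's y. The face is 115 mm long in x, 110 mm in y. The dial turns about this z
- dial_grip (a point): point on the dial's axis, 28 mm out from the face, inside its grip bar. Bar 46 mm long, 14 mm thick, from 6 to 37 mm out from the face, on a disc 58 mm across whose top is 6 mm out. x runs along the bar to its pointer end (the light line on the bar's top is off-centre towards it, and a light dash on the disc lies beyond it), z outward along the axis
- dial (a joint): dial angle, 0 to 2.8 rad, growing clockwise seen facing the dial (about minus z of dial_grip). Stays where left (friction 0.05 N m). Nine dark marks every 0.35 rad from 0 to 2.8 surround it; the middle one, straight up the slope, is longer (18 mm, others 8): the pointer (x of dial_grip) is on it, along x of dial_face, at 1.4 rad. Starts at 0.1 to 0.8
- lever_hinge (a point): point on the lever's hinge axis, at (125, 0, 45) mm in the press's frame; the axis runs along the press's y
- lever_ball (a point): centre of the dark wooden ball, 34 mm across, at the lever arm's free end: where to hold or press it. It moves in the press's x-z plane (y = 0) about lever_hinge at 302 mm radius: in the press's frame at (-83, 0, 264) mm with the lever up, (-175, 0, 78) mm with it down. The arm, a 14 mm round bar, leaves it towards the hinge; its sides are free
- lever (a joint): angle of upper plate and lever arm, one 0.6 kg piece: 0 = up, at rest on its stop; 0.7 rad = fully down, plates closed, on a hard stop. A spring pushes it up all the way: about 1 N upward on a hand at the ball near the top, growing to about 7 N at the bottom (damping 0.4 N m s/rad). Let go when down, it snaps up at several rad/s
- warmer: red plastic tortilla warmer, round, 206 mm across, 102 mm high, lid clipped on. A bystander, loose on the table; origin at the centre of its underside
- scraper: flat wooden comal scraper lying down, 165 mm long, 75 mm wide, up to 14 mm thick. A bystander, loose on the table; blade to +x, origin on the underside 85 mm from the handle's end
- spoon_rest: shallow round steel spoon rest 104 mm across, 14 mm high, with a 63 mm tongue to its -x. A bystander, loose on the table; origin at the centre of its underside (of the dish)
- cup: glazed ceramic cup, 80 mm across the rim, 85 mm high. A bystander, loose on the table; origin at the centre of its underside
- salt_bowl: small clay bowl, 100 mm across, 45 mm high. A bystander, loose on the table; origin at the centre of its underside
- jar: amber glass jar with steel cap, 72 mm across, 120 mm high. A bystander, loose on the table; origin at the centre of its underside
- mortar: heavy grey stone mortar, 150 mm across, 85 mm high. A bystander, loose on the table; origin at the centre of its underside

How it is judged:
On the way, in this order (a step that is already met when the one before it is completed fails the run):
1. the dial's pointer is on the long mark (1.3 to 1.5 rad), with the lever still up (value of joint dial between 1.3 and 1.5 rad and value of joint lever below 0.1 rad), for 0.3 s.
2. the lever is fully down (above 0.66 rad) for half a second, the dial on its mark (value of joint dial between 1.3 and 1.5 rad and value of joint lever above 0.66 rad), for 0.5 s.
3. the lever is back up (below 0.06 rad) (value of joint dial between 1.3 and 1.5 rad and value of joint lever below 0.06 rad), for 0.2 s.
At the end, for the whole second after the job is handed in: dial on the long mark (1.3 to 1.5 rad) and lever up (below 0.06 rad), both at rest; every bystander upright and within 30 mm of where it started (all of step 3 and velocity of joint lever between -0.1 and 0.1 rad/s and velocity of joint dial between -0.1 and 0.1 rad/s and distance of each of warmer, scraper, spoon_rest, cup, salt_bowl, jar, mortar from where it was at the start of the episode below 0.03 m and angle between each of warmer, scraper, spoon_rest, cup, salt_bowl, jar, mortar's own z axis and vertical below 0.2 rad); the robot touches nothing.
It fails at once if the lever springs up (rises faster than 1.2 rad/s, about 0.36 m/s at the ball) (velocity of joint lever below -1.2 rad/s).
It fails at once if a bystander is shoved more than 30 mm or tipped over (distance of any of warmer, scraper, spoon_rest, cup, salt_bowl, jar, mortar from where it was at the start of the episode above 0.03 m or angle between any of warmer, scraper, spoon_rest, cup, salt_bowl, jar, mortar's own z axis and vertical above 0.3 rad).
It also fails if it takes over 58 s, if anything falls off the work surface, if the arm or the gripper's body presses on something with over 40 N, if the wrist force passes 120 N, or if a joint passes its speed limit or range.

ROBOT

A 7-joint arm with a two-finger parallel gripper is mounted at the origin on the work surface. World frame = base frame: x ahead of the robot, y to its left, z up, the work surface at z = 0. Lengths are in m, angles in rad, forces in N, time in s.
With the tool pointing down it reaches from about 0.425 to 0.925 m from the base axis. Payload 6.8 kg.
Tool frame: the origin (TCP) lies on the front face of the gripper's body, between the roots of the fingers; the fingertips stand 73 mm ahead of it and the grasp point (between the pads) lies 54 mm ahead of it (env.nose_length is the distance from the TCP to the fingertips, in m); z points along the fingers, y is the direction in which the jaws open and shut (so a half turn about z gives the same grasp; the last joint's range is limited). The gripper opens to 85 mm and grips with 20 to 120 N. Pads are 22 mm wide; open, the fingers measure 114 mm over their backs; the gripper's body (76 mm by 85 mm) begins 54 mm behind the grasp point. The pads swing forward as they close: fully open they stand 13 mm farther back than shut.
Start: joints at [-1.314, 0.477, 0.022, 1.555, -0.011, 1.109, -0.083], TCP at [0.241, 0.631, 0.304] pointing down, gripper open.
Joint ranges: [-2.96, 2.96], [-0.34, 2.1], [-1.41, 1.46], [0.24, 2.44], [-1.37, 4.51], [0.17, 1.92], [-2.96, 2.96]. Speed limits (rad/s): [2.39, 2.39, 3.14, 3.14, 3.14, 3.14, 3.14].

INTERFACE

Orientations are given as a unit quaternion [w, x, y, z].
In Python, from cell import env, kin, camera, calibration, job gives the robot as it stands. The module is installed in compiled form; this text tells all that it offers. Calls block until the motion is done:
- env.reach(position, orientation): joint-space move of the TCP to a pose.
- env.movel(position, velocity=0.15, rot=None, stop_force=None): straight line of the TCP; rot=None keeps the orientation; velocity is the mean speed in m/s. With stop_force (N) it stops when the force on the tool has changed by that much, and returns True; else False.
- env.goto_joints(angles): joint-space move.
- env.grip(opening, f_grip=None): finger opening in m; f_grip is the grip in N (None keeps the last); returns when the fingers have stopped.
- env.dwell(seconds).
- kin.inverse_kinematics(position, orientation): joint angles nearest the present ones, or None.
- env.get_state(): the state.
- camera(name): name is "scene" or "top" or "wrist"; returns (picture, depth): 384x512x3 uint8, blue, green, red; 384x512 float32, m along the optical axis (not along the pixel's ray), 0 where there is no reading.
- calibration(name): a dict with "fx", "fy", "cx", "cy" (pixels), "k1" (the pictures are not rectified: a ray, as slopes to the right and down, at radius r is drawn at 1 + k1 r^2 times it, then the intrinsics apply), "rvec" (rotation vector, rad) and "tvec" (3), from world to camera coordinates, as OpenCV has them. Camera axes: x right, y down, z forward; pixel columns grow to the right and rows downward; lengths in m; the calibration is good to about 2 mm. A picture is of the moment at which its call begins: read the wrist's pose just before it. calibration takes no time and is no camera call; for the wrist camera it gives the pose at the moment of the call.
A pose or a line that the arm cannot do raises env.PlanningError and nothing moves.
- job.job_done(): hands the job in, once; it reports no verdict.
The state is a dict: "time": time; "qpos": joint angles; "joint_velocities": joint speeds; "joint_torque": joint torques, N m; "tcp_pos": TCP position; "orientation": TCP orientation; "force": force on the tool from outside, world axes, zero at the start; "torque": the same for the moment, N m; "opening": finger opening in m.
Only numpy, scipy, OpenCV 4.12 (cv2) and the standard library are available. Lean on these libraries where they do the work, as an engineer would, in place of code of your own. Each camera call takes 0.05 s, during which the arm holds its last target.

## Working session

There is one attempt and no reset: what is moved stays moved. The work goes in short steps, each a Python script; the robot and the scene stay as the last script left them, time stands still between calls to the robot, and variables do not carry over. Pictures are saved under pics/ and viewed, and the job is handed in when it is done.

```bash
ls; mkdir -p pics; python3 - <<'E'
from cell import env,camera,calibration
import cv2
for n in("scene","top"):
    p,d=camera(n); cv2.imwrite(f"pics/{n}0.png",p); 
    import numpy as np; np.save(f"pics/{n}0.npy",d)
    print(n,calibration(n))
s=env.get_state();print(s)
E
```

```text
pics
scene {'fx': 358.054053261454, 'fy': 358.054053261454, 'cx': 257.7614414012981, 'cy': 195.5280453769018, 'k1': 0.016608589682616966, 'rvec': array([ 0.99090228,  2.38844945, -1.09190114]), 'tvec': array([ 0.36231594, -0.14936322,  1.8459025 ])}
top {'fx': 456.68082037049703, 'fy': 456.68082037049703, 'cx': 251.29660359544712, 'cy': 191.40587633802969, 'k1': -0.16201866200942805, 'rvec': array([ 2.17433366, -2.16551141,  0.11057517]), 'tvec': array([0.03037758, 0.56624097, 1.80307544])}
{'time': 0.1, 'qpos': array([-1.31410402,  0.47773517,  0.02234825,  1.55630963, -0.01150181,
        1.10929413, -0.08310835]), 'joint_velocities': array([ 0.00068258, -0.00117225, -0.00112815, -0.0052951 ,  0.00147472,
       -0.00044553,  0.00024227]), 'joint_torque': array([ 5.51895500e-03, -5.97760785e+01,  1.61405571e+00, -2.81952381e+01,
        1.28359976e-02,  5.11366685e-03, -2.14502012e-05]), 'tcp_pos': array([0.2406723 , 0.63021428, 0.30302919]), 'orientation': array([-8.80688605e-05,  1.81383322e-01,  9.83412139e-01, -8.04211243e-04]), 'force': array([-0.31385871,  0.62023898,  0.56807386]), 'torque': array([ 0.05038167,  0.03568054, -0.02590609]), 'opening': 0.08520143039358445}
```

View pics/scene0.png

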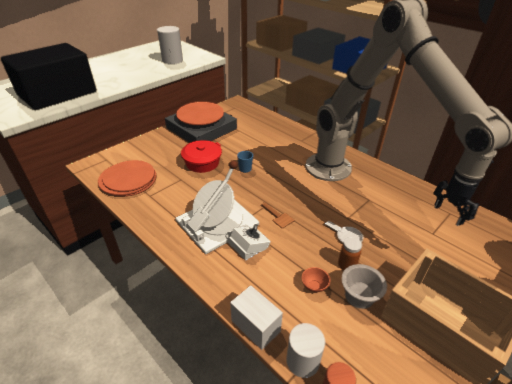

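View pics/top0.png

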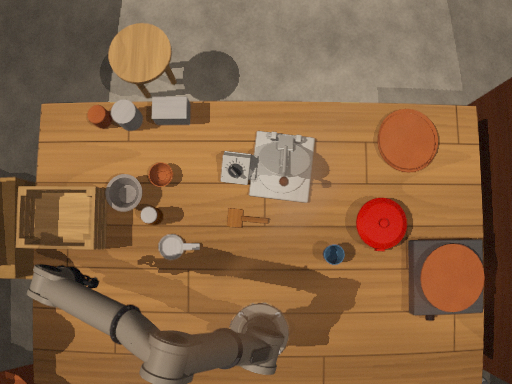

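```bash
cat > h.py <<'E'
import numpy as np,cv2
from scipy.spatial.transform import Rotation as R
from cell import env,kin,camera,calibration,job
def ray(c,u,v):
    x=np.array([(u-c['cx'])/c['fx'],(v-c['cy'])/c['fy']]); s=x.copy()
    for _ in range(20): s=x/(1+c['k1']*(s@s))
    return np.array([s[0],s[1],1.])
def world(c,p):
    Rm=cv2.Rodrigues(c['rvec'])[0]; return Rm.T@(np.asarray(p)-c['tvec'])
def pxz(c,u,v,z):  # intersect with z plane
    o=world(c,[0,0,0]); d=world(c,ray(c,u,v))-o
    return o+d*(z-o[2])/d[2]
def pxd(c,u,v,depth): return world(c,ray(c,u,v)*depth)
def proj(c,P):
    Rm=cv2.Rodrigues(c['rvec'])[0]; p=Rm@np.asarray(P)+c['tvec']; s=p[:2]/p[2]; s=s*(1+c['k1']*(s@s))
    return np.array([s[0]*c['fx']+c['cx'],s[1]*c['fy']+c['cy']])
E
python3 - <<'E'
import cv2
p=cv2.imread("pics/top0.png")[115:215,205:330]
cv2.imwrite("pics/top0c.png",cv2.resize(p,None,fx=6,fy=6,interpolation=cv2.INTER_CUBIC))
E
```

```text
(no output)
```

View pics/top0c.png

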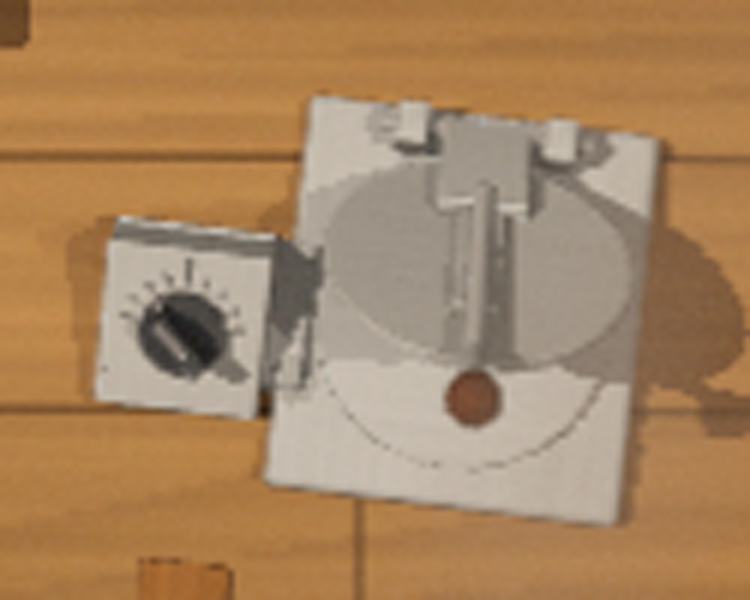

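The picture shows the press, slightly rotated, with base corners in the crop at about (265,487), (618,524), (661,135) and (312,95). The ball is at (473,397) and the dial centre near (185,335). I'll fit the pose from these.

```bash
cat > fit.py <<'E'
from h import *
from scipy.optimize import least_squares
c=calibration("top")
px=lambda a,b:(a/6+205-0.42,b/6+115-0.42)
obs=[((-.135,.12,.022),px(265,487)),((-.135,-.12,.022),px(618,524)),((.135,-.12,.022),px(661,135)),((.135,.12,.022),px(312,95)),((-.083,0,.264),px(473,397))]
def tw(q,P): 
    cs,sn=np.cos(q[2]),np.sin(q[2]); return np.array([q[0]+cs*P[0]-sn*P[1],q[1]+sn*P[0]+cs*P[1],P[2]])
f=lambda q:np.concatenate([proj(c,tw(q,P))-o for P,o in obs])
E
python3 - <<'E'
from fit import *
for P,o in obs: print(pxz(c,*o,P[2]))
r=least_squares(f,[0.8,-0.1,0]); print(r.x,f(r.x).reshape(-1,2).round(2))
q=r.x
print("dialface",tw(q,(-.035,.185,.055)),(proj(c,tw(q,(-.035,.185,.055)))+.42-[205,115])*6)
print("ball",tw(q,(-.083,0,.264)))
d=np.load("pics/top0.npy")
u,v=obs[4][1]; print("ball top",pxd(c,u,v,d[int(round(v)),int(round(u))]))
for n,(u,v) in dict(warmer=(381,223),scraper=(240,217),cup=(333,254),salt=(161,175),jar=(150,215),mortar=(123,193),rest=(172,246)).items(): print(n,pxd(c,u,v,d[v,u]).round(3))
E
```

```text
[0.54919467 0.04285987 0.022     ]
[ 0.52518779 -0.19413767  0.022     ]
[ 0.79161331 -0.22643431  0.022     ]
[0.8177845  0.01205888 0.022     ]
[ 0.58025889 -0.07958086  0.264     ]
[ 0.66887795 -0.09077902 -0.11292589] [[-0.2   0.23]
 [ 0.17  0.98]
 [-0.28  0.5 ]
 [-0.29  0.3 ]
 [ 0.52 -1.74]]
dialface [0.65494779 0.09698666 0.055     ] [183.81984716 323.14709276]
ball [ 0.58640661 -0.08142608  0.264     ]
ball top [ 0.57784806 -0.078207    0.283236  ]
warmer [ 0.437 -0.469  0.108]
scraper [0.464 0.078 0.005]
cup [ 0.316 -0.299  0.003]
salt [0.634 0.403 0.01 ]
jar [0.465 0.419 0.121]
mortar [0.557 0.551 0.037]
rest [0.345 0.353 0.003]
```

```bash
python3 - <<'E'
from h import *
s=env.get_state()
cw=calibration("wrist"); o=world(cw,[0,0,0]); z=world(cw,[0,0,1])-o
Rt=R.from_quat(s['orientation'],scalar_first=True)
print("cam in tool",Rt.inv().apply(o-s['tcp_pos']),"axis",Rt.inv().apply(z), "imgx",Rt.inv().apply(world(cw,[1,0,0])-o))
print(Rt.as_matrix().round(3), cw)
# face normal view
yaw=-.1129
Rp=R.from_euler('z',yaw)
n=Rp.apply([-.462,0,.887]); face=np.array([.655,.097,.055])
for sgn in (1,-1):
  for h in (.22,.3):
    zt=-n; yt=Rp.apply([0,1,0])*sgn; xt=np.cross(yt,zt)
    q=R.from_matrix(np.c_[xt,yt,zt]).as_quat(scalar_first=True)
    print(sgn,h,face+n*h,q,kin.inverse_kinematics(face+n*h,q))
E
```

```text
cam in tool [ 0.07529588  0.00037083 -0.06997452] axis [-2.90221829e-01  6.56574638e-04  9.56959173e-01] imgx [ 2.70313225e-04  9.99999781e-01 -6.04125768e-04]
[[-0.934  0.357 -0.   ]
 [ 0.357  0.934 -0.002]
 [-0.    -0.002 -1.   ]] {'fx': 318.9436962521762, 'fy': 318.9436962521762, 'cx': 251.05444690745878, 'cy': 193.3931433427719, 'k1': -0.07414172368825676, 'rvec': array([-2.37880324, -1.63867978, -0.24189191]), 'tvec': array([-0.67473311, -0.03661247,  0.37938771])}
1 0.22 [0.55400708 0.10845079 0.25014   ] [ 0.23741782  0.05480161  0.96976779 -0.01341649] [-0.73579056  0.23010592  0.3751851   2.16775188  0.40662826  0.36039573
  0.71745598]
1 0.3 [0.51728239 0.11261472 0.3211    ] [ 0.23741782  0.05480161  0.96976779 -0.01341649] [-0.86684962  0.04985808  0.43397116  2.16583891  0.43263073  0.55616081
  0.69377015]
-1 0.22 [0.55400708 0.10845079 0.25014   ] [ 0.01341649  0.96976779 -0.05480161  0.23741782] [-0.87531954  0.24352676  0.54033459  2.17553452  0.28514302  0.3403366
 -2.30802882]
-1 0.3 [0.51728239 0.11261472 0.3211    ] [ 0.01341649  0.96976779 -0.05480161  0.23741782] [-0.78475953  0.05216394  0.34744101  2.16155259  0.44010014  0.55897071
 -2.45669508]
```

```bash
python3 - <<'E'
from h import *
Rp=R.from_euler('z',-.11)
q=R.from_matrix(np.c_[Rp.apply([-1,0,0]),Rp.apply([0,1,0]),[0,0,-1]]).as_quat(scalar_first=True)
env.reach([.52,.02,.41],q)
s=env.get_state();print(s['time'],s['tcp_pos'])
cw=calibration("wrist"); p,d=camera("wrist")
np.savez("pics/w1.npz",d=d,**cw)
cv2.imwrite("pics/w1.png",p); cv2.imwrite("pics/w1b.png",cv2.resize(p,(800,600),interpolation=cv2.INTER_CUBIC))
E
```

```text
2.5167 [0.52009539 0.02107206 0.40981709]
```

View pics/w1b.png

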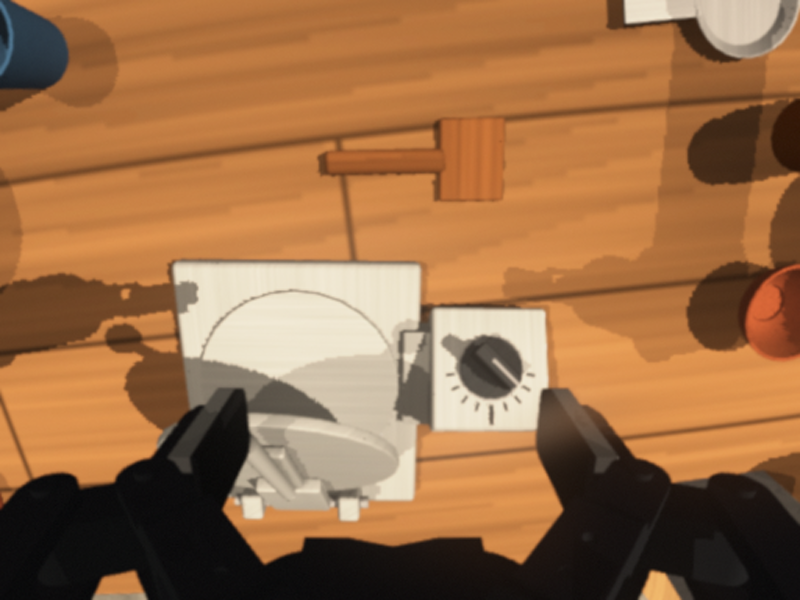

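The wrist view is upside down, with the front at the top. It shows the base corners at (173,262), (421,264) and (413,500), and the dial disc at about (490,367). Next I'll enlarge the dial.

```bash
python3 - <<'E'
import cv2
p=cv2.imread("pics/w1.png")[190:282,265:360]
cv2.imwrite("pics/w1d.png",cv2.resize(p,None,fx=6,fy=6,interpolation=cv2.INTER_CUBIC))
p=cv2.imread("pics/w1.png")[155:330,95:275]
cv2.imwrite("pics/w1p.png",cv2.resize(p,None,fx=3,fy=3,interpolation=cv2.INTER_CUBIC))
E
```

```text
(no output)
```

View pics/w1d.png

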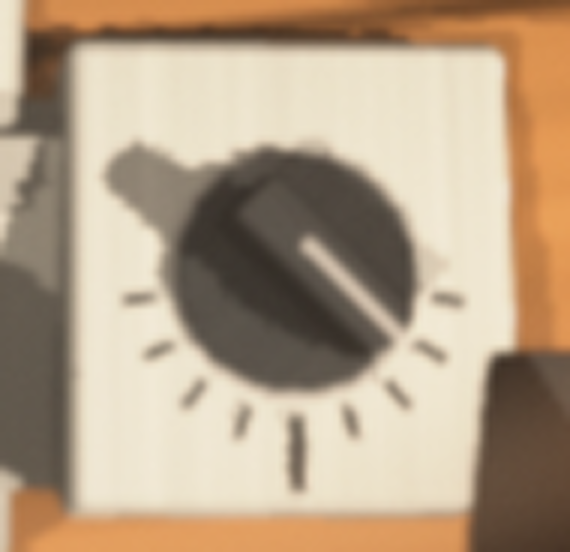

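View pics/w1p.png

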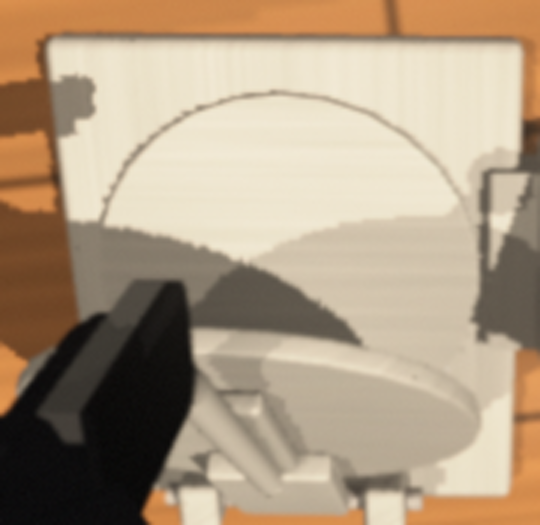

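```bash
cat > fit2.py <<'E'
from fit import *
w=np.load("pics/w1.npz"); cw={k:w[k] for k in w.files if k!='d'}
for k in('fx','fy','cx','cy','k1'): cw[k]=float(cw[k])
p3=lambda a,b:(a/3+95-.33,b/3+155-.33); p6=lambda a,b:(a/6+265-.42,b/6+190-.42)
nx=np.array([.887,0,.462]); nz=np.array([-.462,0,.887]); F0=np.array([-.035,.185,.055])
F=lambda a,b,h:F0+nx*a+np.array([0,1,0])*b+nz*h
wobs=[((-.135,-.12,.022),p3(48,37)),((-.135,.12,.022),p3(522,40)),((.135,.12,.022),p3(511,496)),
 (F(-.0575,-.055,0),p6(72,45)),(F(-.0575,.055,0),p6(503,50)),(F(.0575,-.055,0),p6(70,512)),(F(0,0,.006),p6(295,272))]
fw=lambda q:np.concatenate([proj(cw,tw(q,P))-o for P,o in wobs])
E
python3 - <<'E'
from fit2 import *
r=least_squares(fw,[.67,-.09,-.11]);print("wrist",r.x.round(4)); print(fw(r.x).reshape(-1,2).round(2).tolist())
r2=least_squares(lambda q:f(q)[:8],[.67,-.09,-.11]);print("top",r2.x.round(4),f(r2.x).round(2))
r3=least_squares(lambda q:np.r_[fw(q),f(q)[:8]],[.67,-.09,-.11]);print("both",r3.x.round(4))
q=r.x
Rp=R.from_euler('z',q[2])
def onface(uv,h):
    o=world(cw,[0,0,0]);d=world(cw,ray(cw,*uv))-o
    n=Rp.apply(nz);P=tw(q,F(0,0,h)); X=o+d*((P-o)@n)/(d@n)-P
    return X@Rp.apply(nx),X@Rp.apply([0,1,0])
for nm,uv,h in [("l0",(305,240),.037),("l1",(402,340),.037),("disc",(295,272),.006),("mark0",(448,298),0),("m.7",(398,395),0),("m1.4a",(297,416),0),("m1.4b",(297,490),0),("m2.8",(139,298),0)]:
    print(nm,np.round(onface(p6(*uv),h),4))
a=np.array(onface(p6(305,240),.037));b=np.array(onface(p6(402,340),.037));v=b-a
print("dial",1.4-np.arctan2(v[1],v[0]))
dd=w['d']
for uv in [(215,215+0)]: pass
E
```

```text
wrist [ 0.6647 -0.0874 -0.1064]
[[-3.43, -1.28], [0.53, -3.01], [1.68, -1.02], [-0.89, 1.17], [0.61, 0.17], [0.61, 2.73], [0.99, 1.9]]
top [ 0.671  -0.0914 -0.112 ] [-0.02 -0.25  0.35  0.45 -0.17 -0.02 -0.17 -0.18  0.72 -2.32]
both [ 0.6654 -0.0876 -0.105 ]
l0 [-0.0082 -0.0049]
l1 [0.0143 0.0161]
disc [-0.0027 -0.0013]
mark0 [0.0035 0.0371]
m.7 [0.0267 0.0239]
m1.4a [ 0.0315 -0.0008]
m1.4b [ 0.0489 -0.0014]
m2.8 [ 0.003  -0.0384]
dial 0.6467252701158416
```

```bash
python3 - <<'E'
from fit2 import *
dt=np.load("pics/top0.npy"); dw=w['d']
def P(cam,dep,u,v,k=1):
    u0,v0=int(round(u)),int(round(v)); return pxd(cam,u,v,np.median(dep[v0-k:v0+k+1,u0-k:u0+k+1])).round(4)
# table points
for uv in [(100,80),(150,160),(320,240),(400,300),(230,260),(250,220),(320,300)]: print("top",uv,P(c,dt,*uv))
print()
for uv in [(150,60),(60,130),(250,140),(400,180),(180,70),(170,150),(330,120)]: print("wr",uv,P(cw,dw,*uv))
print("base top",P(c,dt,*px(300,450)),P(c,dt,*px(600,500)),P(c,dt,*px(450,430)))
print("base wr",P(cw,dw,*p3(70,60)),P(cw,dw,*p3(500,60)),P(cw,dw,*p3(280,120)))
# face planes
print("face top",[P(c,dt,*px(*a)) for a in[(115,385),(250,400),(125,250),(260,250)]])
print("face wr",[P(cw,dw,*p6(*a)) for a in[(95,70),(480,70),(95,480),(440,480)]])
E
python3 - <<'E'
import cv2
p=cv2.imread("pics/top0.png")[190:265,130:345]
cv2.imwrite("pics/tops.png",cv2.resize(p,None,fx=3.7,fy=3.7,interpolation=cv2.INTER_CUBIC))
E
```

```text
top (100, 80) [ 1.3176  0.9491 -0.7474]
top (150, 160) [0.6975 0.4518 0.0025]
top (320, 240) [ 3.722e-01 -2.466e-01  1.000e-04]
top (400, 300) [ 0.1247 -0.5782 -0.0025]
top (230, 260) [ 0.2908  0.1174 -0.0016]
top (250, 220) [0.452  0.0374 0.0137]
top (320, 300) [ 0.1306 -0.2456  0.0028]

wr (150, 60) [ 3.776e-01 -1.069e-01 -1.000e-04]
wr (60, 130) [ 4.580e-01 -2.645e-01  3.000e-04]
wr (250, 140) [0.5067 0.022  0.0006]
wr (400, 180) [0.5936 0.2507 0.    ]
wr (180, 70) [ 3.963e-01 -6.640e-02  1.000e-04]
wr (170, 150) [ 0.5084 -0.1004 -0.    ]
wr (330, 120) [0.4897 0.1429 0.0007]
base top [0.5744 0.0195 0.0201] [ 0.5413 -0.1821  0.0219] [ 0.5872 -0.0807  0.0308]
base wr [ 0.533  -0.1791  0.0219] [0.5566 0.0334 0.0214] [ 0.573  -0.0775  0.0299]
face top [array([0.6162, 0.1435, 0.0337]), array([0.6064, 0.0531, 0.0337]), array([0.6995, 0.1351, 0.0799]), array([0.703 , 0.0467, 0.0622])]
face wr [array([0.5974, 0.0574, 0.0316]), array([0.6075, 0.1525, 0.0324]), array([0.684 , 0.0464, 0.0781]), array([0.6939, 0.1287, 0.0775])]
```

View pics/tops.png

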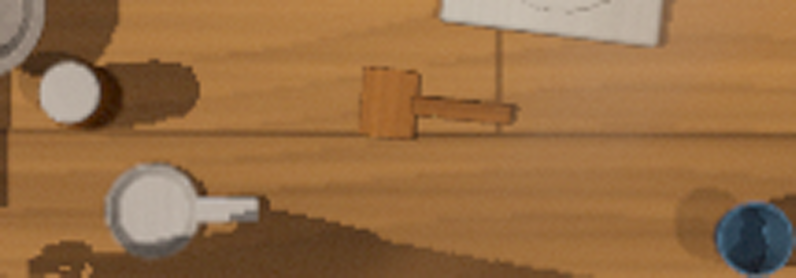

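```bash
python3 - <<'E'
from fit2 import *
print("wrist base corners");A=[pxz(cw,*o,P[2]) for P,o in wobs]
for a,(P,o) in zip(A,wobs): print(np.round(P,4),a.round(4))
print(np.linalg.norm(A[0]-A[1]),np.linalg.norm(A[1]-A[2]))
print("face",np.linalg.norm(A[3]-A[4]),np.linalg.norm(A[3]-A[5]))
o1=world(cw,[0,0,0]);print("cam",o1)
ct=calibration("top");print("topcam",world(ct,[0,0,0]))
E
```

```text
wrist base corners
[-0.135 -0.12   0.022] [ 0.5202 -0.1876  0.022 ]
[-0.135  0.12   0.022] [0.5476 0.0451 0.022 ]
[0.135 0.12  0.022] [0.8135 0.0145 0.022 ]
[-0.086   0.13    0.0284] [0.5913 0.0525 0.0284]
[-0.086   0.24    0.0284] [0.6043 0.1595 0.0284]
[0.016  0.13   0.0816] [0.6899 0.0397 0.0816]
[-0.0378  0.185   0.0603] [0.6437 0.0993 0.0603]
0.23429520615873795 0.2676436532965748
face 0.10776835824260293 0.1126990384809192
cam [0.44545736 0.02987405 0.47981795]
topcam [0.38136627 0.03376239 1.85095989]
```

Both cameras place the dial and ball about 6 mm nearer the robot than the base corners imply. I'll rely on the direct dial and ball measurements, and look at the dial up close along its axis in grasp orientation.

```bash
cat > dial.py <<'E'
from h import *
yaw=-.109
Rp=R.from_euler('z',yaw)
n=Rp.apply([-.462,0,.887]);nx=Rp.apply([.887,0,.462]);ny=Rp.apply([0,1,0])
n/=np.linalg.norm(n);nx/=np.linalg.norm(nx)
def ori(dial):  # tool orientation with bar at dial angle
    ph=1.4-dial; b=nx*np.cos(ph)+ny*np.sin(ph)
    zt=-n; xt=-b; yt=np.cross(zt,xt)
    return R.from_matrix(np.c_[xt,yt,zt]).as_quat(scalar_first=True)
E
python3 - <<'E'
from dial import *
C=np.array([.648,.0988,.055])
print(kin.inverse_kinematics(C+n*.178,ori(.647)),kin.inverse_kinematics(C+n*.082,ori(.647)),kin.inverse_kinematics(C+n*.082,ori(1.4)))
env.reach(C+n*.178,ori(.647))
s=env.get_state();print(s['time'],s['tcp_pos'],C+n*.178,s['qpos'].round(2))
cw=calibration("wrist"); p,d=camera("wrist")
np.savez("pics/w2.npz",d=d,**cw)
cv2.imwrite("pics/w2.png",p); cv2.imwrite("pics/w2b.png",cv2.resize(p,(800,600),interpolation=cv2.INTER_CUBIC))
E
```

```text
[-0.78378554  0.32614543  0.46164166  2.17687847  0.29871611  0.25167833
  1.56625168] [-0.37911249  0.50793817  0.03225801  2.10432393  1.12071957  0.21387715
  0.79146229] [-0.37911249  0.50793817  0.03225801  2.10432393  1.12071957  0.21387715
  0.03846229]
3.4917 [0.56699907 0.10764622 0.21358784] [0.56626074 0.10774503 0.21286919] [-0.78  0.33  0.46  2.18  0.3   0.25  1.57]
```

View pics/w2b.png

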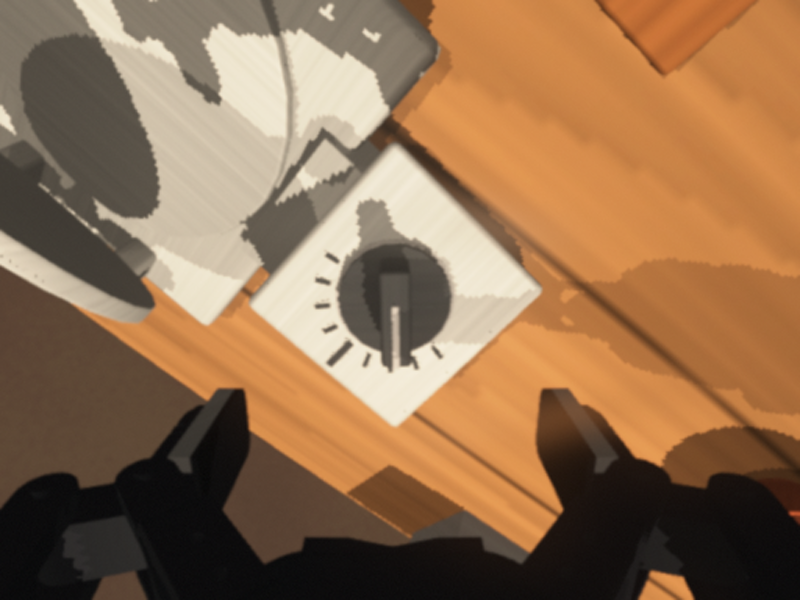

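The dial bar now stands vertical in the picture, from about (397,258) to (397,367), with its light line towards the bottom end. I'll check it against the tool axis.

```bash
python3 - <<'E'
from dial import *
w=np.load("pics/w2.npz"); cw={k:(w[k] if w[k].ndim else float(w[k])) for k in w.files}
C=np.array([.648,.0988,.055]); O=ori(.647)
A=R.from_quat(O,scalar_first=True)
p=cv2.imread("pics/w2.png"); off=(200,130); k=6
im=cv2.resize(p[130:230,200:310],None,fx=k,fy=k,interpolation=cv2.INTER_CUBIC)
for h,col in((.037,(0,255,0)),(.006,(0,0,255))):
    a=[]
    for x in(-.023,0,.023):
        uv=proj(cw,C+n*h+A.apply([x,0,0])); q=((uv+.42-off)*k).astype(int); a.append(tuple(q)); cv2.circle(im,tuple(int(t) for t in q),4,col,-1)
    print(h,a)
cv2.imwrite("pics/w2d.png",im)
dd=w['d']
for (u,v) in[(255,205),(255,225),(253,180)]: print(pxd(cw,u,v,dd[v,u]), (pxd(cw,u,v,dd[v,u])-C)@n)
E
```

```text
0.037 [(np.int64(305), np.int64(638)), (np.int64(304), np.int64(458)), (np.int64(304), np.int64(266))]
0.006 [(np.int64(305), np.int64(542)), (np.int64(305), np.int64(381)), (np.int64(304), np.int64(210))]
[0.62782028 0.10258948 0.08766106] 0.03842442349862386
[0.6382912  0.11169218 0.09302949] 0.038834811621369265
[0.61606689 0.09059751 0.08150623] 0.03776030393311301
```

View pics/w2d.png

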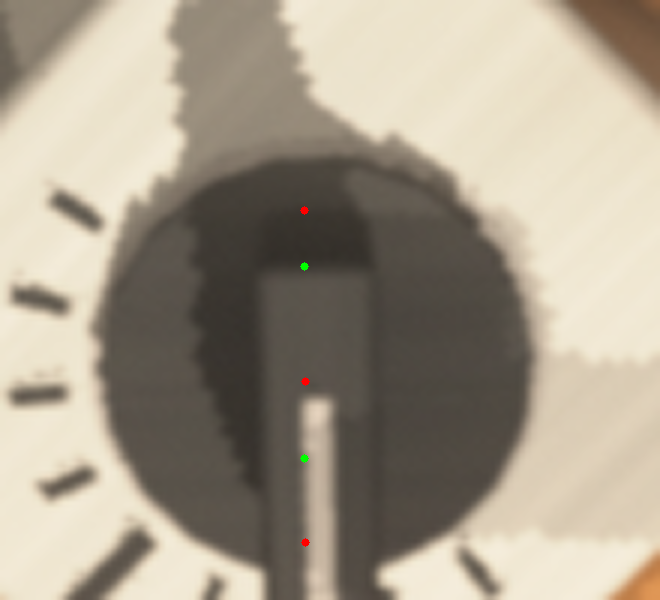

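Agreement is within about 2 mm. I'll shift 1.5 mm sideways, grip the bar and turn with the last joint.

```bash
python3 - <<'E'
from dial import *
O=ori(.647);A=R.from_quat(O,scalar_first=True)
C=np.array([.648,.0988,.055])+A.apply([0,.0013,0])
env.grip(.045,25)
env.movel(C+n*.125,.1,rot=O)
print(env.movel(C+n*.083,.06,rot=O,stop_force=8))
s=env.get_state();print(s['time'],s['tcp_pos'],s['force'].round(2),s['qpos'].round(3))
print(env.grip(0.0,25))
s=env.get_state();print(s['time'],s['opening'],s['force'].round(2),s['torque'].round(3),s['qpos'].round(3))
p,d=camera("wrist");cv2.imwrite("pics/w3.png",p)
E
```

```text
Traceback (most recent call last):
cell.PlanningError: the arm cannot follow that straight line within its joint ranges
```

```bash
python3 - <<'E'
from dial import *
O=ori(.647);A=R.from_quat(O,scalar_first=True)
C=np.array([.648,.0988,.055])+A.apply([0,.0013,0])
s=env.get_state();print(s['time'],s['opening'],s['qpos'].round(3),s['tcp_pos'])
for h in(.3,.26,.22,.2,.178,.16,.14,.125,.115,.1,.083):
    q=kin.inverse_kinematics(C+n*h,O);print(h,None if q is None else q.round(3))
E
```

```text
4.0167 0.045231118114808476 [-0.784  0.326  0.462  2.177  0.299  0.252  1.566] [0.56634994 0.10765131 0.21303852]
0.3 [-1.017  0.032  0.575  2.186  0.443  0.557  1.434]
0.26 [-0.943  0.132  0.551  2.192  0.386  0.444  1.488]
0.22 [-0.864  0.229  0.511  2.189  0.337  0.343  1.532]
0.2 [-0.827  0.276  0.488  2.185  0.317  0.298  1.548]
0.178 [-0.789  0.327  0.464  2.178  0.3    0.251  1.562]
0.16 [-0.759  0.368  0.445  2.171  0.291  0.215  1.569]
0.14 [-0.73   0.413  0.426  2.161  0.281  0.177  1.576]
0.125 [-0.575  0.426  0.245  2.145  0.651  0.191  1.224]
0.115 [-0.571  0.448  0.247  2.139  0.679  0.174  1.196]
0.1 [-0.388  0.47   0.031  2.118  1.031  0.231  0.876]
0.083 [-0.382  0.506  0.032  2.106  1.121  0.215  0.789]
```

```bash
python3 - <<'E'
from dial import *
O=ori(.647);A=R.from_quat(O,scalar_first=True)
C=np.array([.648,.0988,.055])+A.apply([0,.0013,0])
env.reach(C+n*.24,O)
env.goto_joints([-.42,.20,.03,2.17,.75,.38,1.15])
s=env.get_state();print(s['time'],s['tcp_pos'],C+n*.2)
for h in(.24,.2,.16,.125,.1,.083):
    q=kin.inverse_kinematics(C+n*h,O);print(h,None if q is None else q.round(3))
E
```

```text
5.0333 [0.55978538 0.09288228 0.2614836 ] [0.55547756 0.10987927 0.23197044]
0.24 [-0.39   0.175 -0.045  2.161  0.594  0.455  1.29 ]
0.2 [-0.404  0.257 -0.007  2.159  0.675  0.378  1.215]
0.16 [-0.42   0.342  0.036  2.15   0.771  0.305  1.125]
0.125 [-0.442  0.417  0.082  2.136  0.863  0.242  1.032]
0.1 [-0.464  0.473  0.124  2.123  0.933  0.195  0.959]
0.083 [-0.382  0.506  0.032  2.106  1.121  0.215  0.789]
```

```bash
python3 - <<'E'
from dial import *
O=ori(.647);A=R.from_quat(O,scalar_first=True)
C=np.array([.648,.0988,.055])+A.apply([0,.0013,0])
# bias toward j3~-0.1 for more room in j6
env.goto_joints([-.33,.26,-.10,2.155,.80,.37,1.10])
for h in(.2,.16,.125,.1,.083):
    q=kin.inverse_kinematics(C+n*h,O);print(h,None if q is None else q.round(3))
env.reach(C+n*.16,O)
try:
    env.movel(C+n*.125,.1,rot=O); print("ok1")
    print(env.movel(C+n*.083,.06,rot=O,stop_force=8))
except env.PlanningError as e: print(e)
s=env.get_state();print(s['time'],s['tcp_pos'],C+n*.083,s['force'].round(2),s['qpos'].round(3))
E
```

```text
0.2 [-0.3    0.261 -0.125  2.152  0.737  0.401  1.162]
0.16 [-0.332  0.343 -0.068  2.144  0.844  0.332  1.061]
0.125 [-0.366  0.417 -0.01   2.131  0.947  0.273  0.961]
0.1 [-0.394  0.47   0.038  2.118  1.024  0.228  0.881]
0.083 [-0.417  0.507  0.076  2.109  1.081  0.196  0.821]
ok1
False
6.95 [0.60921614 0.10405645 0.12834086] [0.60920505 0.10399967 0.1282025 ] [-0.45 -0.31 -0.88] [-0.415  0.507  0.074  2.108  1.083  0.197  0.82 ]
```

```bash
python3 - <<'E'
from dial import *
print(env.grip(0.0,25))
s=env.get_state();print(s['time'],s['opening'],s['force'].round(2),s['torque'].round(3),s['qpos'].round(3))
p,d=camera("wrist");cv2.imwrite("pics/w3.png",p)
E
```

```text
False
7.325 0.013119264050303994 [-1.94 -2.2   6.01] [-0.36   0.227 -0.126] [-0.415  0.506  0.074  2.108  1.083  0.198  0.819]
```

View pics/w3.png

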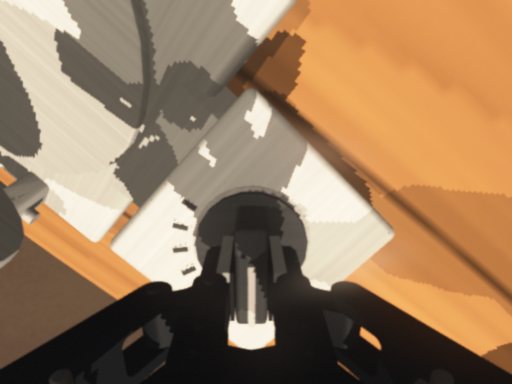

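The bar is gripped at an opening of 13 mm. Next I'll turn it clockwise by lowering q7 by 0.753.

```bash
python3 - <<'E'
from dial import *
q=env.get_state()['qpos'].copy(); q0=q.copy()
for k in(.25,.5,.753):
    t=q0.copy(); t[6]-=k; env.goto_joints(t)
    s=env.get_state();print(s['time'],s['force'].round(1),s['torque'].round(2),s['opening'],s['qpos'][6])
cw=calibration("wrist");p,d=camera("wrist");cv2.imwrite("pics/w4.png",cv2.resize(p,(800,600)));np.savez("pics/w4.npz",d=d,**cw)
E
```

```text
7.725 [ 0.5 -1.4  0.2] [-0.12  0.32 -0.12] 0.013425334486098634 0.5731766794400343
8.075 [ 0.  -1.   1.9] [-0.23  0.23 -0.21] 0.013564399689301372 0.3253631422775062
8.425 [ 0.1 -2.   1.4] [-0.42  0.12 -0.23] 0.013841216354703091 0.07321462907087192
```

View pics/w4.png

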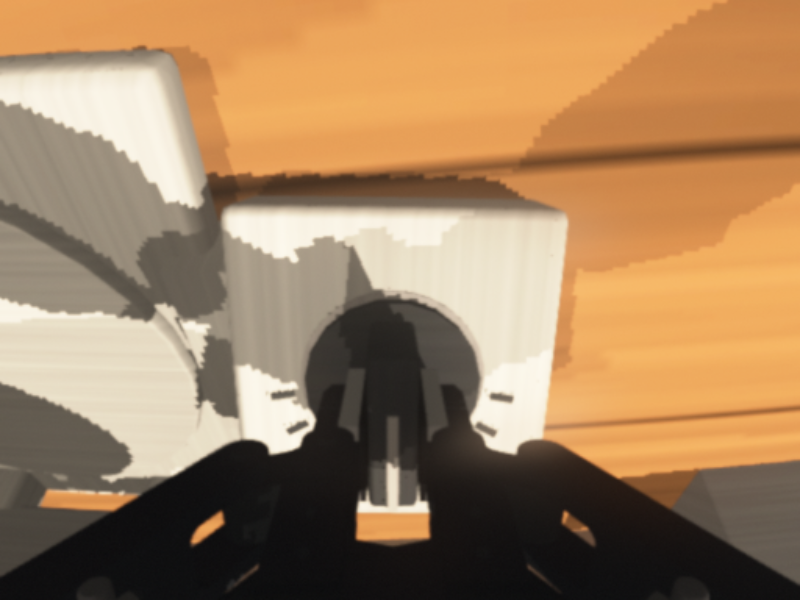

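The marks at (283,394) and (502,397) are symmetric about the bar, so I'll release, back off along the axis and look.

```bash
python3 - <<'E'
from dial import *
env.grip(.045,25)
s=env.get_state(); A=R.from_quat(s['orientation'],scalar_first=True)
env.movel(s['tcp_pos']-A.apply([0,0,.095]),.12)
cw=calibration("wrist");p,d=camera("wrist");cv2.imwrite("pics/w5.png",p);np.savez("pics/w5.npz",d=d,**cw)
cv2.imwrite("pics/w5d.png",cv2.resize(p[130:250,180:320],None,fx=5.5,fy=5.5,interpolation=cv2.INTER_CUBIC))
print(env.get_state()['time'],env.get_state()['qpos'].round(3))
E
```

```text
9.875 [-0.282  0.308 -0.136  2.146  0.821  0.374  0.332]
```

View pics/w5d.png

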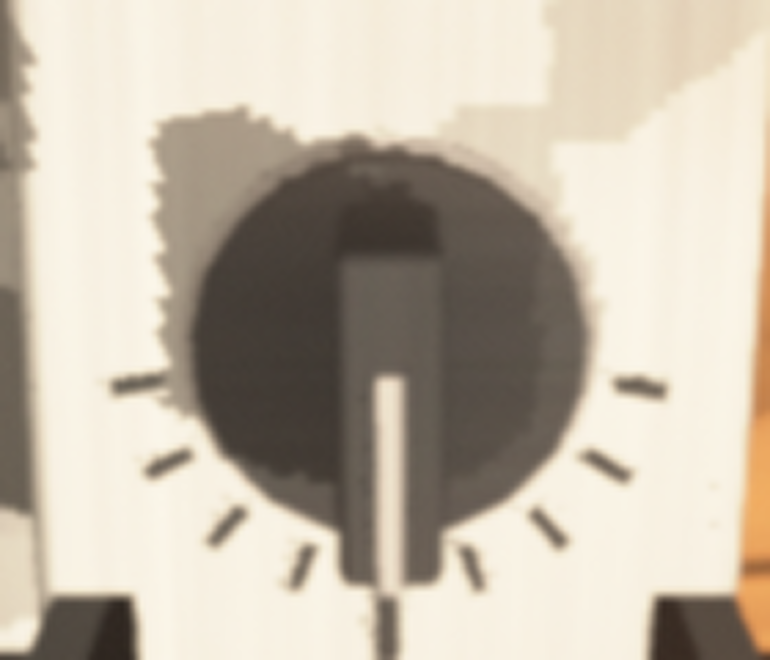

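The pointer stands exactly on the long mark, with the line at (390,380–590) over the long mark at (388,600+). Next is the lever: move above the ball and look.

```bash
cat > lev.py <<'E'
from h import *
yaw=-.109
Rp=R.from_euler('z',yaw)
QD=R.from_matrix(np.c_[Rp.apply([-1,0,0]),Rp.apply([0,1,0]),[0,0,-1]]).as_quat(scalar_first=True)
ex=Rp.apply([1,0,0])
def ball(th,B0):  # B0 = ball centre at lever 0
    a=np.arctan2(.219,-.208); r=.302
    d=r*np.array([np.cos(a+th)-np.cos(a),np.sin(a+th)-np.sin(a)])
    return B0+ex*d[0]+np.array([0,0,d[1]])
E
python3 - <<'E'
from lev import *
print(ball(.7,np.zeros(3)))
s=env.get_state(); A=R.from_quat(s['orientation'],scalar_first=True)
env.movel(s['tcp_pos']-A.apply([0,0,.12]),.2)
env.grip(.085)
B0=np.array([.5805,-.079,.264])
env.reach(B0+[0,0,.178],QD)
cw=calibration("wrist");p,d=camera("wrist");cv2.imwrite("pics/w6.png",p);np.savez("pics/w6.npz",d=d,**cw)
s=env.get_state();print(s['time'],s['tcp_pos'],s['qpos'].round(3))
uv=proj(cw,B0);print(uv)
cv2.circle(p,tuple(int(round(t)) for t in uv),2,(0,255,0),-1)
cv2.imwrite("pics/w6b.png",cv2.resize(p,(800,600),interpolation=cv2.INTER_CUBIC))
for th in(0,.2,.4,.6,.7):
    q=kin.inverse_kinematics(ball(th,B0)+[0,0,.05],QD);print(th,None if q is None else q.round(3))
E
```

```text
[-0.0916133   0.01002559 -0.18547549]
12.0583 [ 0.57993661 -0.07699888  0.44084299] [ 0.093  0.236 -0.084  1.588  0.02   1.32   1.471]
[248.45883562 194.36705294]
0 [ 0.098  0.325 -0.086  1.759  0.032  1.059  1.462]
0.2 [ 0.1    0.309 -0.093  1.897  0.035  0.938  1.452]
0.4 [ 0.099  0.332 -0.098  2.009  0.044  0.803  1.438]
0.6 [ 0.096  0.395 -0.098  2.09   0.061  0.66   1.419]
0.7 [ 0.093  0.44  -0.096  2.116  0.073  0.589  1.407]
```

View pics/w6b.png

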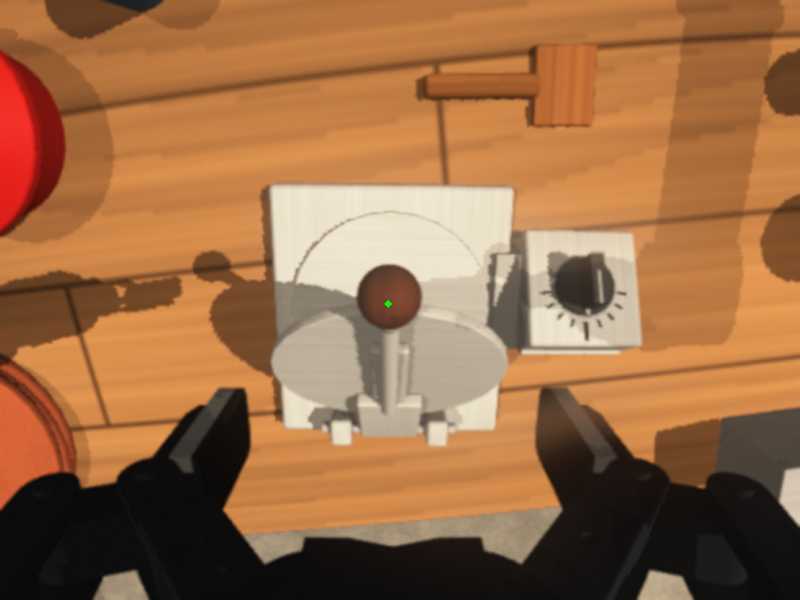

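The ball is centred at about (389,296) and the prediction falls at (388,303), so it sits about 3 mm nearer the robot. I'll check its height with depth, then descend and grip.

```bash
python3 - <<'E'
from lev import *
w=np.load("pics/w6.npz"); cw={k:(w[k] if w[k].ndim else float(w[k])) for k in w.files}
d=w['d'];pts=np.array([pxd(cw,u,v,d[v,u]) for v in range(172,208) for u in range(230,268) if 0<d[v,u]<.30])
pts=pts[(np.linalg.norm(pts[:,:2]-[.577,-.079],axis=1)<.015)]
from scipy.optimize import least_squares
r=least_squares(lambda c:np.linalg.norm(pts-c,axis=1)-.017,[.577,-.079,.264],loss='soft_l1',f_scale=.001);print(len(pts),r.x.round(4),np.abs(r.fun).mean())
B0=r.x
env.movel(B0+[0,0,.10],.15,rot=QD)
print(env.movel(B0+[0,0,.051],.08,rot=QD,stop_force=6))
env.grip(0.02,40)
s=env.get_state();print(s['time'],s['tcp_pos'],s['opening'],s['force'].round(2),s['torque'].round(2))
np.save("B0.npy",B0)
p,_=camera("wrist");cv2.imwrite("pics/w7.png",p)
p,_=camera("scene");cv2.imwrite("pics/s7.png",cv2.resize(p[130:280,150:300],None,fx=4,fy=4))
E
```

```text
1025 [ 0.5766 -0.0781  0.2634] 0.0004109002339250138
False
14.0333 [ 0.57650671 -0.07917647  0.31499461] 0.03175451917416791 [-2.65 -2.33  5.07] [-0.82  0.58 -0.06]
```

View pics/w7.png

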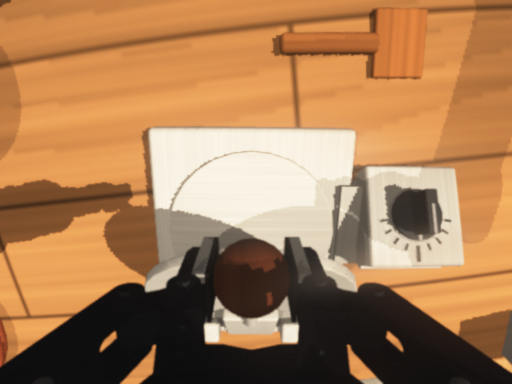

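View pics/s7.png

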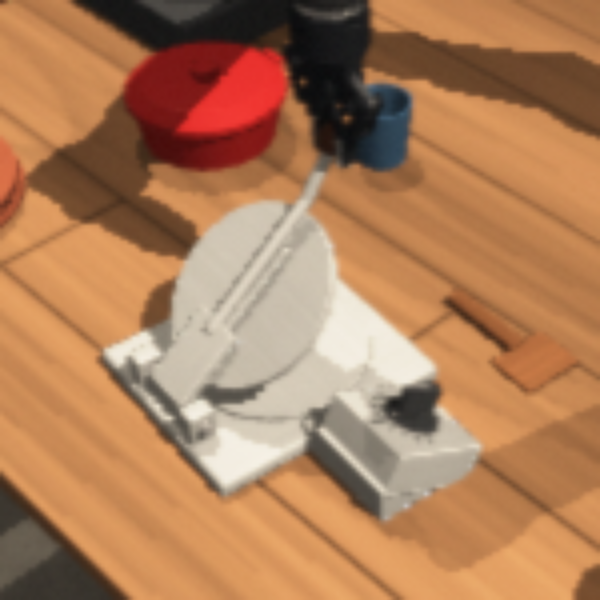

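The ball is held between the pads, but the 31.8 mm opening and the upward force suggest contact above its equator. I'll open, go 6 mm deeper and regrip.

```bash
python3 - <<'E'
from lev import *
B0=np.load("B0.npy")
env.grip(.06)
print(env.movel(B0+[0,0,.044],.05,rot=QD,stop_force=6), env.get_state()['force'].round(2))
env.grip(0.02,40)
s=env.get_state();print(s['time'],s['tcp_pos'],s['opening'],s['force'].round(2),s['torque'].round(2))
E
```

```text
False [0.28 0.6  0.87]
15.175 [ 0.57654411 -0.07920696  0.30784415] 0.032100403387968775 [-1.84 -3.89  3.66] [-0.84  0.3  -0.07]
```

```bash
python3 - <<'E'
from lev import *
B0=np.load("B0.npy"); off=np.array([0,0,.044])
for th in(.1,.2,.3,.4,.5,.6,.67):
    st=env.movel(ball(th,B0)+off,.10,stop_force=25)
    s=env.get_state();print(th,st,s['time'],(s['tcp_pos']-ball(th,B0)-off).round(4),s['opening'].round(4),s['force'].round(1),s['torque'].round(2))
    if st: break
else:
    st=env.movel(ball(.705,B0)+off,.05,stop_force=15)
    s=env.get_state();print(st,s['time'],(s['tcp_pos']-ball(.7,B0)-off).round(4),s['force'].round(1))
    p,_=camera("scene");cv2.imwrite("pics/s8.png",cv2.resize(p[130:280,150:300],None,fx=4,fy=4))
    p,_=camera("wrist");cv2.imwrite("pics/w8.png",p)
E
```

```text
Traceback (most recent call last):
AttributeError: 'float' object has no attribute 'round'
```

```bash
python3 - <<'E'
from lev import *
B0=np.load("B0.npy"); off=np.array([0,0,.044])
for th in(.2,.3,.4,.5,.6,.67):
    st=env.movel(ball(th,B0)+off,.10,stop_force=25)
    s=env.get_state();print(th,st,s['time'],(s['tcp_pos']-ball(th,B0)-off).round(4),round(s['opening'],4),s['force'].round(1),s['torque'].round(2))
    if st: break
else:
    st=env.movel(ball(.705,B0)+off,.05,stop_force=15)
    s=env.get_state();print(st,s['time'],(s['tcp_pos']-ball(.7,B0)-off).round(4),s['force'].round(1))
    p,_=camera("scene");cv2.imwrite("pics/s8.png",cv2.resize(p[130:280,150:300],None,fx=4,fy=4))
    cw=calibration("wrist");p,d=camera("wrist");cv2.imwrite("pics/w8.png",p);np.savez("pics/w8.npz",d=d,**cw)
E
```

```text
0.2 False 16.075 [ 0.0012 -0.0008  0.0007] 0.0323 [ 0.7 -6.3  3.7] [-1.07 -0.31  0.13]
0.3 False 16.525 [ 0.0017 -0.0007  0.0009] 0.0324 [ 1.4 -6.1  3.5] [-1.06 -0.48  0.25]
0.4 False 16.975 [ 0.0023 -0.0007  0.0011] 0.0322 [ 1.4 -5.7  3.9] [-1.03 -0.61  0.03]
0.5 False 17.425 [ 0.0023 -0.0006  0.0011] 0.0317 [ 1.2 -5.1  5.5] [-0.99 -0.49 -0.24]
0.6 False 17.875 [ 0.003  -0.0006  0.0012] 0.0319 [ 2.5 -7.   6.4] [-1.06 -0.67  0.07]
0.67 False 18.2333 [ 0.0033 -0.0006  0.0012] 0.0323 [ 2.8 -5.   5.9] [-1.01 -0.71 -0.16]
False 18.5917 [ 0.0031 -0.0006 -0.0001] [ 2.1 -5.7  6.9]
```

View pics/s8.png

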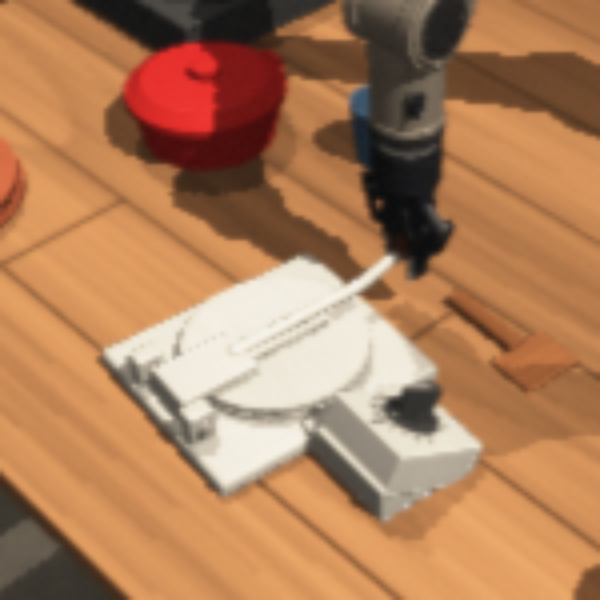

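View pics/w8.png

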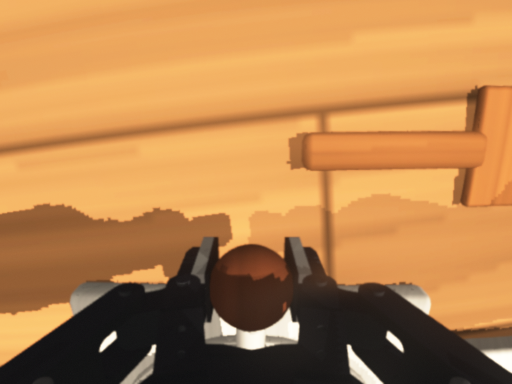

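The plates look closed in the scene view and the ball is still gripped, but the stop hasn't been felt. I'll push a few mm more until it pushes back, then hold.

```bash
python3 - <<'E'
from lev import *
s0=env.get_state()
p0=s0['tcp_pos']
st=env.movel(p0+np.array([0,0,-.009]),.02,stop_force=15)
s=env.get_state();print(st,s['time'],(s['tcp_pos']-p0).round(4),s['force'].round(1),s['opening'])
env.dwell(1.3)
s=env.get_state();print(s['time'],s['tcp_pos'],s['force'].round(1),s['opening'])
cw=calibration("wrist");p,d=camera("wrist");cv2.imwrite("pics/w9.png",p)
pts=np.array([pxd(cw,u,v,d[v,u]) for v in range(250,325) for u in range(220,285) if 0<d[v,u]<.30 and p[v,u,2]>1.35*p[v,u,1]])
from scipy.optimize import least_squares
b=s['tcp_pos']-[0,0,.05]
r=least_squares(lambda c:np.linalg.norm(pts-c,axis=1)-.017,b,loss='soft_l1',f_scale=.001);print(len(pts),r.x.round(4),np.abs(r.fun).mean(),ball(.7,np.load("B0.npy")),ball(.66,np.load("B0.npy")))
p,_=camera("scene");cv2.imwrite("pics/s9.png",cv2.resize(p[180:260,160:270],None,fx=6,fy=6,interpolation=cv2.INTER_CUBIC))
E
```

```text
True 19.05 [ 0.0009 -0.0002 -0.005 ] [-3.3  0.2 15.6] 0.03226841658625439
20.35 [ 0.48912301 -0.06882825  0.11719257] [-2.4  1.6 13.4] 0.031998015317260035
4714 [ 0.4707 -0.0653  0.1014] 0.004357010327295973 [ 0.48500667 -0.06809614  0.07796043] [ 0.48657698 -0.06826798  0.08993589]
```

View pics/s9.png

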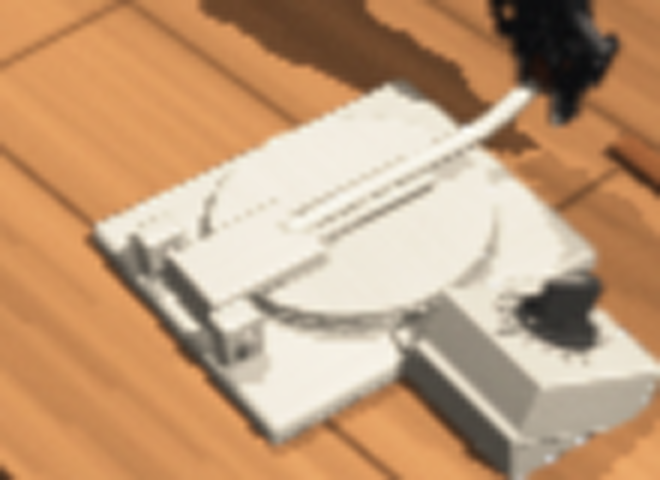

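```bash
python3 - <<'E'
from lev import *
from scipy.optimize import least_squares
cw=calibration("wrist");p,d=camera("wrist")
pts=np.array([pxd(cw,u,v,d[v,u]) for v in range(262,300) for u in range(232,275) if 0<d[v,u]<.23])
r=least_squares(lambda c:np.linalg.norm(pts-c,axis=1)-.017,[.487,-.068,.078],loss='soft_l1',f_scale=.001);b=r.x
B0=np.load("B0.npy");print(len(pts),b.round(4),np.abs(r.fun).mean())
H=B0+ex*.208-np.array([0,0,.219]); v=b-H; a=np.arctan2(v[2],v@ex); print("lever",a-np.arctan2(.219,-.208),np.hypot(v[2],v@ex))
E
```

```text
1631 [ 0.4855 -0.0676  0.0774] 0.0004759643095160038
lever 0.7014868584978169 0.30149557560782836
```

The ball position gives lever = 0.70 rad, so it is fully down, and it was held for more than 1.3 s. Now I'll bring it up slowly along the arc while still gripping.

```bash
python3 - <<'E'
from lev import *
B0=np.load("B0.npy"); s=env.get_state(); o0=s['tcp_pos']-ball(.7,B0); print(o0)
o1=np.array([0,0,.0415])
for th in(.63,.54,.45,.36,.27,.18,.1,.04,0):
    off=o1+(o0-o1)*th/.7
    st=env.movel(ball(th,B0)+off,.07,stop_force=25)
    s=env.get_state();print(th,st,round(s['time'],2),(s['tcp_pos']-ball(th,B0)-off).round(4),round(s['opening'],4),s['force'].round(1))
    if st: break
cw=calibration("wrist");p,d=camera("wrist");cv2.imwrite("pics/w10.png",p);np.savez("pics/w10.npz",d=d,**cw)
E
```

```text
[ 0.00405571 -0.00074641  0.03920773]
0.63 False 20.98 [ 0.0006 -0.      0.0009] 0.0319 [-2.7 -2.5  6.6]
0.54 False 21.52 [ 0.0005 -0.0001  0.0012] 0.0315 [-1.6 -4.   5.8]
0.45 False 22.06 [ 0.0002 -0.0002  0.0013] 0.032 [-2.7 -2.9  5.5]
0.36 False 22.6 [ 0.0008 -0.0004  0.0017] 0.0321 [-1.5 -5.   4.6]
0.27 False 23.14 [ 0.0006 -0.0005  0.0016] 0.0321 [-2.4 -4.2  4.5]
0.18 False 23.68 [ 0.0008 -0.0007  0.0016] 0.0321 [-2.  -5.6  3.2]
0.1 False 24.18 [ 0.0006 -0.0008  0.0016] 0.0321 [-2.1 -4.7  4.3]
0.04 False 24.58 [ 0.0005 -0.001   0.0016] 0.032 [-3.3 -5.9  4. ]
0 False 24.91 [-0.0031 -0.0006 -0.0021] 0.0315 [-7.1 -5.3 -6.6]
```

View pics/w10.png

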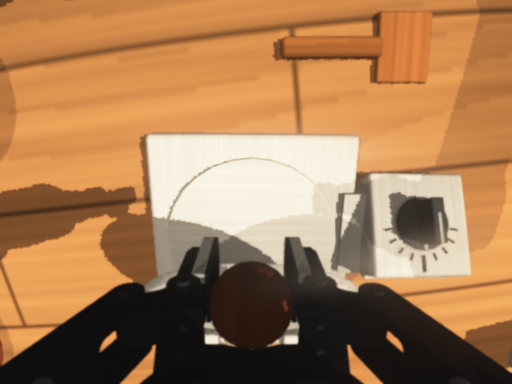

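The force on the tool reversed from +4 to −6.6 N in z, so the lever is against its upper stop. I'll dwell, release, retreat straight up and check.

```bash
python3 - <<'E'
from lev import *
from scipy.optimize import least_squares
env.dwell(.5)
env.grip(.085)
s=env.get_state();print(s['time'],s['force'].round(2))
env.movel(s['tcp_pos']+np.array([0,0,.14]),.15)
cw=calibration("wrist");p,d=camera("wrist");cv2.imwrite("pics/w11.png",cv2.resize(p,(800,600),interpolation=cv2.INTER_CUBIC))
uv=proj(cw,np.load("B0.npy")).astype(int)
pts=np.array([pxd(cw,u,v,d[v,u]) for v in range(uv[1]-18,uv[1]+16) for u in range(uv[0]-18,uv[0]+19) if 0<d[v,u]<.30])
r=least_squares(lambda c:np.linalg.norm(pts-c,axis=1)-.017,np.load("B0.npy"),loss='soft_l1',f_scale=.001);print(len(pts),r.x.round(4),np.load("B0.npy").round(4))
p,_=camera("top");cv2.imwrite("pics/t11.png",p)
s=env.get_state();print(s['time'],s['tcp_pos'],s['force'].round(2))
E
```

```text
26.025 [ 1.   -0.22  0.06]
1145 [ 0.5767 -0.0781  0.2635] [ 0.5766 -0.0781  0.2634]
27.2083 [ 0.57645789 -0.07786497  0.44395385] [-0.09  0.38 -0.68]
```

View pics/w11.png

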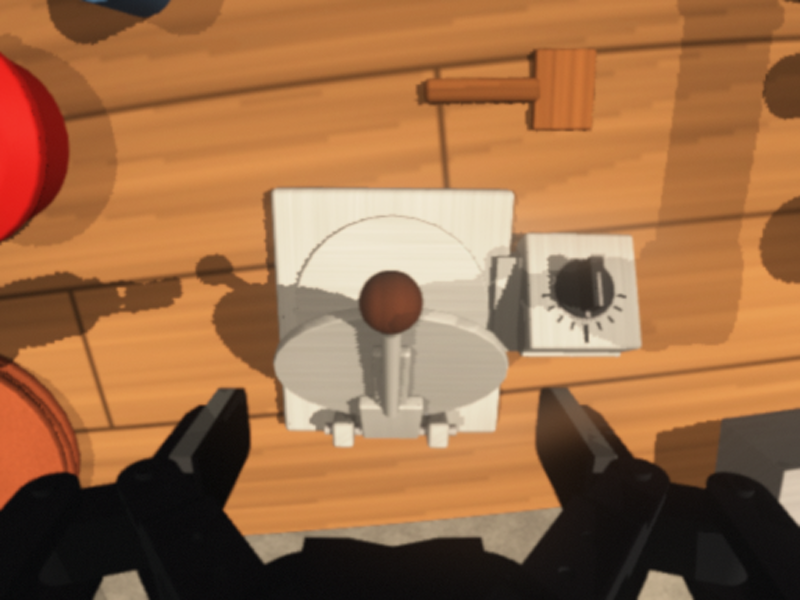

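View pics/t11.png

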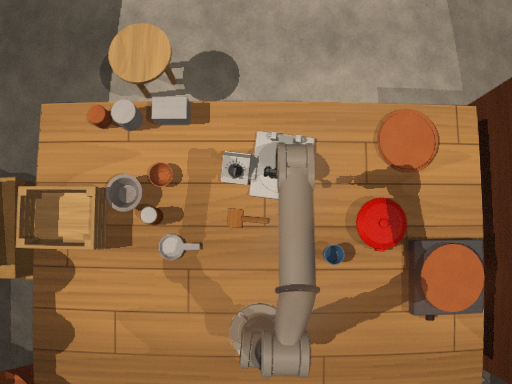

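The ball is back at its start position to within 0.1 mm. The dial's dash at (590,313) still points at the long mark at (587,333), and all seven bystanders are where they were in the first top view. Handing in.

```bash
python3 - <<'E'
from cell import env,job
job.job_done(); print(env.get_state()['time'])
E
```

```text
the job is handed in; nothing more can be done
the job is handed in; nothing more can be done
```

The job is done and handed in at about 27 s of the 58 s allowed. No verdict was reported.

- **Dial:** I gripped the bar at about 0.65 rad and turned it 0.753 rad clockwise. The pointer stood on the long mark in the close-up after release and still pointed at it in the last wrist picture.
- **Lever down:** I held the ball from both sides and followed the arc until the stop pushed back. I measured 0.70 rad from the ball's position, after a hold of more than 1.3 s.
- **Lever up:** I brought it back up along the arc at about 0.07 m/s, still gripping, until the force reversed at the upper stop. Then I let go and retreated upward. The ball returned to within about 0.1 mm of where it started.
- **Bystanders and contact:** No bystander had moved visibly in the last top view, and the tool forces were near zero, so the robot was touching nothing.

**What disagreed:**
- The press's base corners put it about 6 mm farther from the robot than the dial and ball did. I used the dial and ball positions measured directly.
- The first straight approach to the dial was refused because of joint limits, so I came in with a different arm configuration.
- The first grip on the ball looked too high, so I regripped it 7 mm deeper. The opening hardly changed.

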